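# Snap the back cover onto a table clock

### The job

The table clock lies face down in its cradle with its back open and a wooden-handled case opener left across it. Lay the case opener flat in the aluminium tool tray first; then fit the clock's own back cover, the one with the notch in one end, with its notch round the brass setting stem, and press it down corner by corner until all four clips have snapped and it is fully home. Leave the other cover and everything else on the bench where it is.

Things in the scene. Friction and masses are not known exactly. Their poses are not given: they have to be found in the camera images.
- clock: black table clock lying face down, fixed, in a wooden cradle (22 mm high strips along its long sides, 170 x 150 mm over all). Case 158 mm along x, 118 mm along y, rim 56 mm high. Origin on the bench under its middle, z up. Opening 134 x 94 mm, walls 12 mm, 4 mm 45-degree chamfer round the top inner edge. Inside, 24 mm wide ledges 35 mm high along the long walls; else only the stem tops 32 mm.
- clock_stem (a point): top of the brass setting stem, 12 mm diameter, inside the clock's opening at its x = +56 mm, y = 0, 46 mm above the bench
- clock_seat (a point): in the clock's middle, 35 mm above the bench: where the middle of the cover's underside is when home (its top then 2 mm above the rim). Four sprung clips stick out of the long walls at x = +-45 mm. A cover set in the opening first rests on them, underside about 46 mm above the bench; pressed beside a clip with some 6 to 14 N it snaps past it there and stays held down.
- cover_mid (a point): the clock's cover, grey plastic, 0.13 kg, right side up. Flange 130 (x) x 90 (y) x 3.5 mm; 8 mm in from its edge a step up to the flat top, 23 mm above the underside; on its middle a solid block 50 (x) x 36 (y) x 28 mm to hold. Notch 28 mm wide, 26 mm deep in the middle of the +x end. This point: middle of the block, 37 mm above the underside. Fitted, its axes match the clock's.
- cover_press0 (a point): spot on the cover's flat top (23 mm above its underside) near the corner at x = -47 mm, y = -26 mm from the cover's middle, beside the clip there: press here. This corner, 36 x 31 mm, is cut free by slots and can give up or down up to 7 mm (0.4 N per mm) against the rest of the cover, so each corner has to be pressed in its turn. Resting on its clip it is about 69 mm above the bench, home 58 mm.
- cover_press1 (a point): spot on the cover's flat top (23 mm above its underside) near the corner at x = -47 mm, y = +26 mm from the cover's middle, beside the clip there: press here. This corner, 36 x 31 mm, is cut free by slots and can give up or down up to 7 mm (0.4 N per mm) against the rest of the cover, so each corner has to be pressed in its turn. Resting on its clip it is about 69 mm above the bench, home 58 mm.
- cover_press2 (a point): spot on the cover's flat top (23 mm above its underside) near the corner at x = +47 mm, y = -26 mm from the cover's middle, beside the clip there: press here. This corner, 36 x 31 mm, is cut free by slots and can give up or down up to 7 mm (0.4 N per mm) against the rest of the cover, so each corner has to be pressed in its turn. Resting on its clip it is about 69 mm above the bench, home 58 mm.
- cover_press3 (a point): spot on the cover's flat top (23 mm above its underside) near the corner at x = +47 mm, y = +26 mm from the cover's middle, beside the clip there: press here. This corner, 36 x 31 mm, is cut free by slots and can give up or down up to 7 mm (0.4 N per mm) against the rest of the cover, so each corner has to be pressed in its turn. Resting on its clip it is about 69 mm above the bench, home 58 mm.
- opener_mid (a point): case opener, flat across the clock's rim, roughly along the clock's y; 160 mm along its x, 0.09 kg. Wooden handle from 70 mm on the -x side of this point to 30 mm on the +x side, 22 mm wide, 16 mm high; steel blade from there to 90 mm on the +x side, 16 mm wide, 8 mm high. Flat underside. Point on its centre line, 8 mm above the underside.
- tray_in (a point): open aluminium tool tray, fixed to the bench, 240 mm (x) x 120 mm (y) outside, 30 mm high, walls 4 mm; this point is the centre of its inner floor, about 4 mm above the bench.
- other_cover_mid (a point): another clock's back cover, grey plastic, 150 x 80 mm, no notch, with the same block on top; middle of that block, 37 mm above its underside. Not wanted: leave it. It and the clock's own cover may have changed places.
- jar_mid (a point): glass jar, 60 mm diameter, 85 mm high; its middle, half-way up
- pliers: pliers with yellow grips, about 155 mm long along x, 12 mm high; origin on its underside
- parts_box: yellow divided box 100 x 70 x 30 mm; origin at the centre of its underside
- magnifier: magnifier on a post, fixed: base 90 mm diameter, 16 mm high; post 216 mm high, 12 mm diameter; lens arm reaching about 155 mm away from the robot (+x) at 205 to 245 mm height; origin at the centre of its base on the bench
Things that resemble listed ones, but are neither listed nor needed, are in the scene too. What is meant by the part that bears opener_mid is not blue, and is the larger of those in its own colour.

How it is judged:
By the outcome, as a careful person would: the job done as asked, in the order asked, and still so for the second after the job is handed in, with the robot touching nothing.
It also fails if it takes over 72 s, if anything falls off the work surface, if the arm or the gripper's body presses on something with over 40 N, if the wrist force passes 120 N, or if a joint passes its speed limit or range.

### The arm

A 7-joint arm with a two-finger parallel gripper is mounted at the origin on the work surface. World frame = base frame: x ahead of the robot, y to its left, z up, the work surface at z = 0. Lengths are in m, angles in rad, forces in N, time in s.
With the tool pointing down it reaches from about 0.35 to 0.9 m from the base axis. Payload 8.1 kg.
Tool frame: the origin (TCP) lies midway between the tips of the shut fingers; the grasp point (between the pads) lies 19 mm behind it; z points along the fingers, y is the direction in which the jaws open and shut (so a half turn about z gives the same grasp; the last joint's range is limited). The gripper opens to 92 mm and grips with 3 to 60 N. Pads are 19 mm wide; open, the fingers measure 130 mm over their backs; the gripper's body (75 mm by 190 mm) begins 47 mm behind the grasp point.
Start: joints at [-1.43, 0.434, 0.025, 1.573, -0.012, 1.134, -0.075], TCP at [0.151, 0.607, 0.227] pointing down, gripper open.
Joint ranges: [-2.62, 2.62], [-0.44, 2.09], [-1.27, 1.32], [0.08, 2.57], [-1.32, 4.46], [0.12, 2], [-2.74, 2.74]. Speed limits (rad/s): [2.22, 2.22, 3.01, 3.01, 3.14, 3.14, 3.14].

### API

Orientations are given as a rotation vector (axis times angle).
In Python, from cell import arm gives the robot as it stands. The module is installed in compiled form; this text tells all that it offers.
- The arm moves only by the tool jog_arm, never from a script. Its argument "increments" is a list of rows, each an object with "slide": the shift along the tool's x, y, z in mm, a list of three; "roll": the turn about the tool's z in rad; "gripper": the opening, from 0 (shut) to 1 (fully open). In form: [{"slide": [x, y, z], "roll": roll, "gripper": gripper}, ...]. A call has exactly 10 rows; each row is the pose to reach, as a shift and turn from the pose commanded when the call began, along the tool's axes at that moment; what a row does not reach only later rows make up. A row lasts 1/12 s, in which the tool goes at most 41.7 mm and 7.16 degrees, less where a joint would pass 70% of its speed; a pose out of reach is approached as far as the arm can. A call with a gripper value outside its range is refused whole. The fingers move at their own pace and stop on an object; "newtons" is the grip in N (left out, the last holds). Time passes only in rows, so rows that repeat a pose let the fingers close, or fill a call up. It gives the time, the measured TCP pose, the force and the opening at its end, in the units of the state.
- arm.observe(): the state, without advancing time (a new reading comes with each control period).
- arm.get_image(name): name is "side" or "top" or "wrist"; returns a dict with "frame" (420x560x3 uint8, blue, green, red), "depth" (420x560 float32, m along the optical axis (not along the pixel's ray), 0 where there is no reading), "intrinsics" (3x3 intrinsics, pixels), "dist_coeffs" ([k1, k2, p1, p2, k3] as OpenCV has them; the pictures are not rectified), "R" (3x3) and "t" (3): a world point X has camera coordinates R X + t; the wrist camera has in their place "hand_eye" (4x4, takes a point from camera to tool coordinates, whose origin is the TCP and whose axes are the flange's). Camera axes: x right, y down, z forward; pixel columns grow to the right and rows downward; lengths in m; the calibration is good to about 2 mm. A picture is of the moment at which its call begins: read the wrist's pose just before it.
- arm.sign_off(): hands the job in, once; it reports no verdict.
The state is a dict: "clock": time; "joints": joint angles; "dq": joint speeds; "joint_efforts": joint torques, N m; "position": TCP position; "ee_rot": TCP orientation; "force": force on the tool from outside, world axes, zero at the start; "ft_torque": the same for the moment, N m; "width": opening from 0.0 (shut) to 1.0 (fully open).
Only numpy, scipy, OpenCV 4.12 (cv2) and the standard library are available. Lean on these libraries where they do the work, as an engineer would, in place of code of your own. Each camera call takes 0.05 s, during which the arm holds its last target.

## Working session

There is one attempt and no reset: what is moved stays moved. The work goes in short steps, Python scripts to look and compute and a tool call to move; the robot and the scene stay as the last step left them, time stands still between calls to the robot, and variables do not carry over. Pictures are saved under pics/ and viewed, and the job is handed in when it is done.

Besides the shell and the picture viewer there is one more tool, called as name(argument=value, ...), one argument or row to a line, values as JSON. jog_arm: Moves the arm, as the interface text tells. Its arguments: {"type":"object","properties":{"increments":{"type":"array"},"newtons":{"type":"number"}},"required":["increments"]}

```bash
ls; mkdir -p pics; cat > h.py <<'E'
import numpy as np, cv2
from cell import arm
from scipy.spatial.transform import Rotation as Ro
def grab(n):
    s=arm.observe(); d=arm.get_image(n); d['K']=np.array(d['intrinsics']);d['dist']=np.array(d['dist_coeffs'])
    if n=='wrist':
        H=np.array(d['hand_eye']); T=np.eye(4);T[:3,:3]=Ro.from_rotvec(s['ee_rot']).as_matrix();T[:3,3]=s['position']
        W=T@H
    else:
        W=np.eye(4);R=np.array(d['R']);W[:3,:3]=R.T;W[:3,3]=-R.T@np.array(d['t'])
    d['W']=W; return d
def ray(d,uv):
    p=cv2.undistortPoints(np.array(uv,float).reshape(-1,1,2),d['K'],d['dist']).reshape(-1,2)
    return np.c_[p,np.ones(len(p))]@d['W'][:3,:3].T
def onplane(d,uv,z):
    r=ray(d,uv);c=d['W'][:3,3]; return c+r*((z-c[2])/r[:,2])[:,None]
def bydepth(d,uv):
    uv=np.array(uv).reshape(-1,2);r=ray(d,uv);z=d['depth'][uv[:,1].astype(int),uv[:,0].astype(int)]
    return d['W'][:3,3]+r*z[:,None]
def proj(d,X):
    Wi=np.linalg.inv(d['W']);X=np.array(X,float).reshape(-1,3)
    c=X@Wi[:3,:3].T+Wi[:3,3]
    return cv2.projectPoints(c,np.zeros(3),np.zeros(3),d['K'],d['dist'])[0].reshape(-1,2)
E
python3 - <<'E'
from h import *
for n in ['side','top','wrist']:
    d=grab(n); cv2.imwrite(f'pics/{n}0.png',d['frame']); print(n,d['W'].round(3).tolist(),d['K'][0,0],d['dist'])
    np.savez(f'{n}0.npz',**{k:d[k] for k in ['frame','depth','K','dist','W']})
s=arm.observe();print(s)
E
```

```text
pics
side [[0.991, -0.099, 0.096, 0.343], [-0.137, -0.632, 0.763, -1.251], [-0.015, -0.768, -0.64, 1.061], [0.0, 0.0, 0.0, 1.0]] 517.8114600626124 [-0.04598427  0.          0.          0.          0.        ]
top [[-0.007, -0.996, 0.089, 0.393], [-1.0, 0.008, 0.005, -0.055], [-0.005, -0.089, -0.996, 1.373], [0.0, 0.0, 0.0, 1.0]] 514.9096119581583 [-0.0239601  0.         0.         0.         0.       ]
wrist [[0.242, 0.934, 0.265, 0.079], [0.97, -0.232, -0.067, 0.624], [-0.001, 0.273, -0.962, 0.384], [0.0, 0.0, 0.0, 1.0]] 327.29474083488725 [-0.07867648  0.          0.          0.          0.        ]
{'clock': 0.15, 'joints': array([-1.4296048 ,  0.43508121,  0.02497543,  1.57387002, -0.01158308,
        1.13398423, -0.07508951]), 'dq': array([-0.00050209, -0.00023832, -0.00169644, -0.00414713, -0.00096235,
       -0.00056576, -0.0017334 ]), 'joint_efforts': array([ 1.52661076e-03, -6.68257141e+01,  9.85684879e-01, -3.14691603e+01,
       -6.05735974e-02,  3.94687266e-02,  1.06111006e-04]), 'position': array([0.15082518, 0.60614108, 0.2261209 ]), 'ee_rot': array([-3.82077781e-01, -3.11825157e+00,  1.88186444e-03]), 'force': array([-0.33086504, -0.31385767, -0.59705841]), 'ft_torque': array([ 0.04869816, -0.00605123,  0.0102466 ]), 'width': 0.9991040456987538}
```

View pics/top0.png

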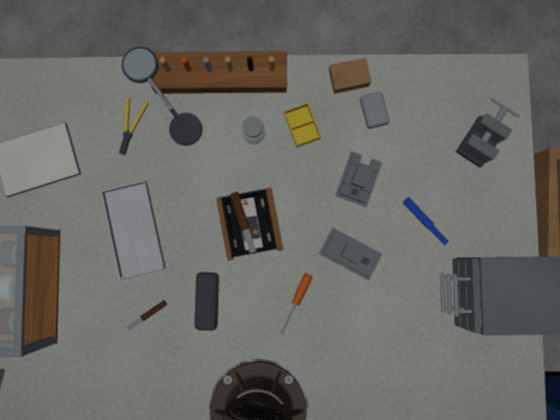

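View pics/side0.png

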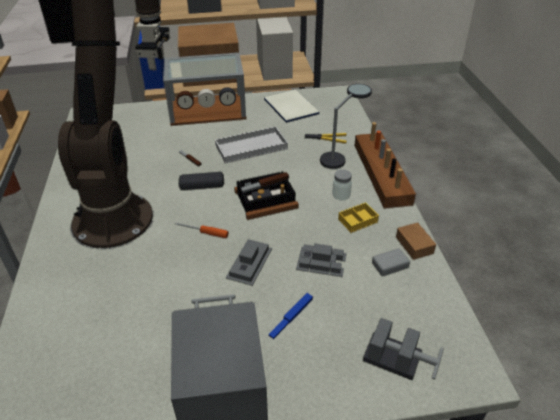

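View pics/wrist0.png

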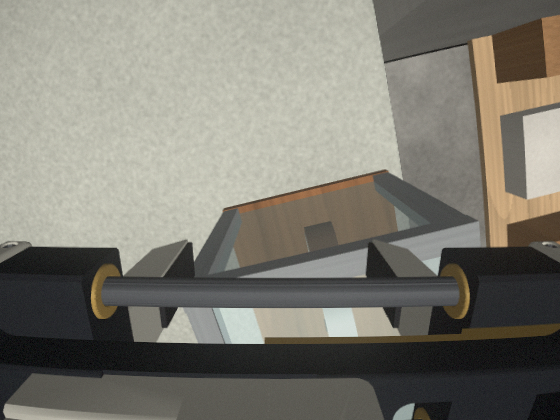

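The top view shows the clock at (250,222) with a brown-handled opener across it. The tray is at (134,230), the notched cover at (358,180), the plain cover at (350,253) and the magnifier at (185,128). Candidates for the opener are the brown one on the clock (243,222), a small brown one at (148,315), a blue one at (425,220) and an orange screwdriver at (298,300). I choose the one on the clock: it's brown, and the larger of the two brown ones. For the cover, I choose (358,180), because it has the notch. Next is a close crop to check both.

```bash
python3 - <<'E'
import cv2,numpy as np
f=cv2.imread('pics/top0.png')
a=f[175:275,205:295];b=f[140:290,315:395]
a=cv2.resize(a,None,fx=5.5,fy=5.5,interpolation=cv2.INTER_CUBIC);b=cv2.resize(b,None,fx=3.66,fy=3.66,interpolation=cv2.INTER_CUBIC)
h=min(a.shape[0],b.shape[0]);c=np.hstack([a[:h],b[:h]]);c=cv2.convertScaleAbs(c,alpha=1.6);cv2.imwrite('pics/crop0.png',c);print(c.shape)
s=cv2.imread('pics/side0.png')[160:290,220:360]
cv2.imwrite('pics/crop1.png',cv2.convertScaleAbs(cv2.resize(s,None,fx=4.5,fy=4.5,interpolation=cv2.INTER_CUBIC),alpha=1.5))
E
```

```text
(549, 788, 3)
```

View pics/crop0.png

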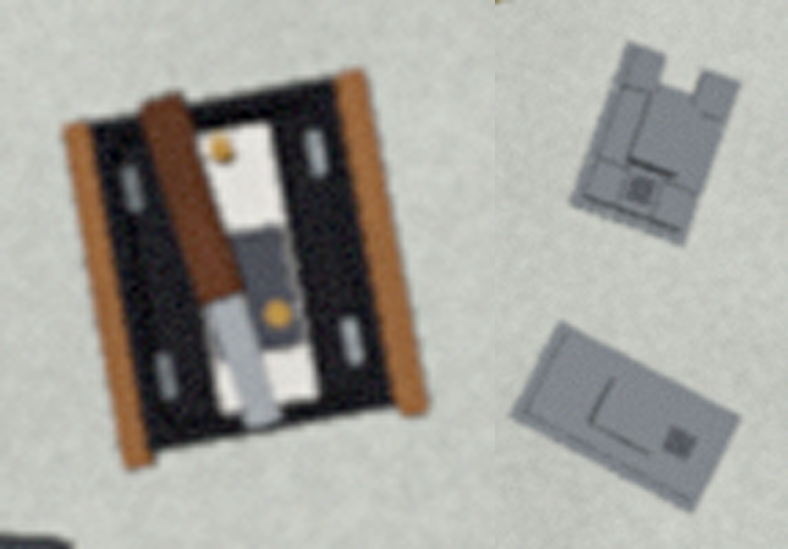

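View pics/crop1.png

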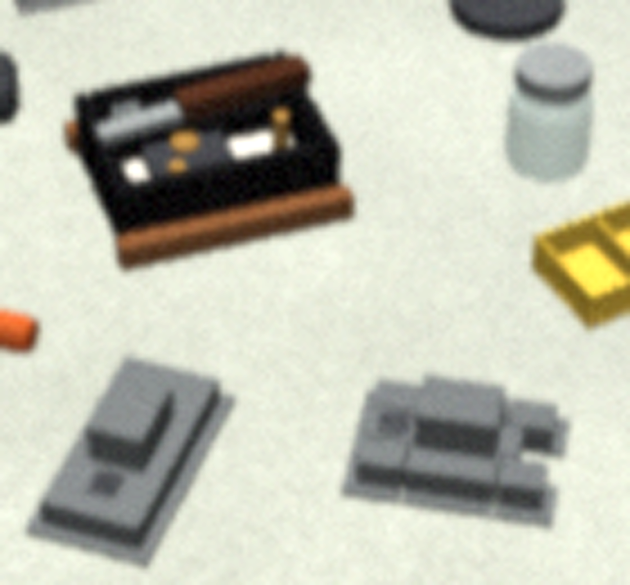

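The crop confirms both choices. The notched cover has its notch toward +x (top). The brown opener spans the rim with its handle at the far end and its blade at the near end. The stem stands at the clock's far (+x) end, at crop (222,148). It appears to lie closer to the clock's x than its y, so I'll measure that.

```bash
python3 - <<'E'
from h import *
def load(n):
    z=np.load(f'{n}0.npz'); return {k:z[k] for k in z}
d=load('top');f=d['frame'];hsv=cv2.cvtColor(f,cv2.COLOR_BGR2HSV);D=d['depth']
print('depth valid',(D>0).mean())
vv,uu=np.mgrid[0:420,0:560]
P=bydepth(d,np.c_[uu.ravel(),vv.ravel()]).reshape(420,560,3)
def box(m,z,name,win):
    mm=np.zeros_like(m);u0,v0,u1,v1=win;mm[v0:v1,u0:u1]=m[v0:v1,u0:u1]
    v,u=np.nonzero(mm);X=onplane(d,np.c_[u,v],z)[:,:2].astype(np.float32)
    r=cv2.minAreaRect(X*1000);print(name,len(u),'c',np.array(r[0]).round(1),'s',np.array(r[1]).round(1),'ang',round(r[2],1),'mean',(X.mean(0)*1000).round(1));return r
h,s,v=cv2.split(hsv)
for p in [(250,222),(243,222),(134,230),(358,182),(350,253),(240,215),(346,180)]:
    print(p,hsv[p[1],p[0]],P[p[1],p[0]].round(3))
Z=P[...,2]
ok=D>0
win=(205,175,295,275)
box(ok&(Z>0.047)&(Z<0.08),0.058,'clock+opener',win)
box(ok&(Z>0.066)&(Z<0.09),0.07,'opener top?',win)
wood=((h<15)&(s>90))
box(wood&(Z>0.06),0.072,'handle',win)
box(wood&(Z<0.04)&(Z>.01),0.022,'strips',win)
box(ok&(Z>0.008),0.02,'tray',(98,178,172,285))
w2=(325,140,395,220);w3=(315,225,390,290)
for w,n in[(w2,'own'),(w3,'oth')]:
    box(ok&(Z>0.015),0.023,n,w); box(ok&(Z>0.040),0.051,n+' block',w); box((h>90)&(s>30),0.0,n+' col',w)
    print(Z[w[1]:w[3],w[0]:w[2]].max())
# stem
E
```

```text
depth valid 0.9961011904761905
(250, 222) [115  27  56] [0.484 0.017 0.031]
(243, 222) [  8 153  65] [0.481 0.033 0.072]
(134, 230) [113   8 133] [0.466 0.329 0.003]
(358, 182) [107  21  87] [ 0.584 -0.264  0.052]
(350, 253) [107  20  88] [ 0.401 -0.239  0.056]
(240, 215) [ 11 150  63] [0.499 0.04  0.074]
(346, 180) [102  15  86] [ 0.594 -0.237  0.019]
clock+opener 1405 c [484.5  20. ] s [164.  117.9] ang 10.4 mean [483.4  24.6]
opener top? 389 c [482.6  32.2] s [159.6  22.1] ang 17.6 mean [500.5  37.8]
handle 306 c [490.9  16.4] s [143.5 133.3] ang 13.9 mean [507.   38.9]
strips 603 c [480.6  20.1] s [165.6 146.2] ang 10.4 mean [481.1  18.6]
tray 1386 c [462.8 321.7] s [276.2 191.2] ang 0.6 mean [470.4 330.5]
own 1139 c [ 600.2 -272.9] s [ 74.7 115.9] ang 69.2 mean [ 597.5 -271.9]
own block 285 c [ 599.6 -272.5] s [36.8 53.2] ang 70.5 mean [ 600.2 -272.7]
own col 5 c [ 571.3 -265.1] s [28.  27.8] ang 72.7 mean [ 579.  -266.4]
1.3730197772717756
oth 1277 c [ 400.5 -247.3] s [135.   64.5] ang 61.5 mean [ 400.4 -247.5]
oth block 288 c [ 400.9 -246.7] s [51.2 36.8] ang 62.3 mean [ 400.6 -246.9]
oth col 1 c [ 379.7 -288.8] s [0. 0.] ang 0.0 mean [ 379.7 -288.8]
1.3730197772717756
```

```bash
cat >> h.py <<'E'
def go(x,y,z,yaw=None):
    """print slide(mm)/roll to put TCP at world xyz with tool y axis at angle yaw deg (mod 180)"""
    s=arm.observe();R=Ro.from_rotvec(s['ee_rot']).as_matrix()
    sl=R.T@(np.array([x,y,z])-s['position'])*1000
    yw=np.degrees(np.arctan2(R[1,1],R[0,1]))
    roll=0
    if yaw is not None:
        dy=(yaw-yw+90)%180-90; roll=-np.radians(dy)
    print('t',s['clock'],'pos',s['position'].round(4),'tool y yaw',round(yw,1),'tilt',R[:,2].round(3),'F',s['force'].round(1),'w',round(s['width'],3),'j',s['joints'].round(2))
    print('slide',sl.round(1),'roll',round(roll,3),'or',round(roll-np.sign(roll)*np.pi,3))
E
python3 - <<'E'
from h import *
z=np.load('top0.npz');d={k:z[k] for k in z};f=d['frame'];D=d['depth'];hsv=cv2.cvtColor(f,cv2.COLOR_BGR2HSV)
vv,uu=np.mgrid[0:420,0:560];P=bydepth(d,np.c_[uu.ravel(),vv.ravel()]).reshape(420,560,3)
c=np.array([(104,190),(148,182),(164.5,269),(121,279)]);X=onplane(d,c,.03);print('tray corners',X.round(3).tolist(),X.mean(0))
m=np.zeros((420,560),bool);w=P[178:285,98:172];mm=(w[...,2]>0.02)&(w[...,2]<.1)
v,u=np.nonzero(mm);X=onplane(d,np.c_[u+98,v+178],.03)[:,:2].astype(np.float32);print(len(u),cv2.minAreaRect(X*1000))
cnts,_=cv2.findContours(mm.astype(np.uint8),0,2)
for q in cnts:
    if len(q)>20:
        X=onplane(d,q.reshape(-1,2)+[98,178],.03)[:,:2].astype(np.float32);print('cnt',len(q),cv2.minAreaRect(X*1000))
for p in [(185,128),(140,65),(160,95),(170,110),(252,128),(30,290),(15,260),(300,125),(125,140)]: print(p,P[p[1],p[0]].round(3))
print('max z near path', np.nanmax(P[230:360,0:60,2]))
go(.492,.035,.2,107.6)
E
```

```text
tray corners [[0.571, 0.403, 0.03], [0.591, 0.286, 0.03], [0.363, 0.24, 0.03], [0.338, 0.353, 0.03]] [0.46584687 0.32050503 0.03      ]
613 ((468.1629333496094, 326.825927734375), (240.73468017578125, 123.10108947753906), 13.095329284667969)
cnt 132 ((468.1629333496094, 326.825927734375), (240.73468017578125, 123.10108947753906), 13.095329284667969)
(185, 128) [0.735 0.189 0.034]
(140, 65) [0.828 0.254 0.245]
(160, 95) [0.763 0.212 0.228]
(170, 110) [0.732 0.192 0.212]
(252, 128) [0.718 0.008 0.092]
(30, 290) [0.309 0.598 0.015]
(15, 260) [0.389 0.551 0.19 ]
(300, 125) [ 0.742 -0.117  0.026]
(125, 140) [0.708 0.354 0.016]
max z near path 1.3730197772717756
t 0.15 pos [0.1508 0.6061 0.2261] tool y yaw 76.0 tilt [-0.    -0.001 -1.   ] F [-0.3 -0.3 -0.6] w 0.999 j [-1.43  0.44  0.02  1.57 -0.01  1.13 -0.08]
slide [-469.  -471.8   26.7] roll -0.551 or 2.591
```

jog_arm(
  increments=[
    {"slide": [-40, -40, -10], "roll": -0.05, "gripper": 0.5},
    {"slide": [-469, -472, -10], "roll": -0.551, "gripper": 0.5},
    {"slide": [-469, -472, -10], "roll": -0.551, "gripper": 0.5},
    {"slide": [-469, -472, -10], "roll": -0.551, "gripper": 0.5},
    {"slide": [-469, -472, -10], "roll": -0.551, "gripper": 0.5},
    {"slide": [-469, -472, -10], "roll": -0.551, "gripper": 0.5},
    {"slide": [-469, -472, -10], "roll": -0.551, "gripper": 0.5},
    {"slide": [-469, -472, -10], "roll": -0.551, "gripper": 0.5},
    {"slide": [-469, -472, -10], "roll": -0.551, "gripper": 0.5},
    {"slide": [-469, -472, -10], "roll": -0.551, "gripper": 0.5},
  ],
)

```text
clock: 0.98
position: [0.3639, 0.2487, 0.2357]
ee_rot: [-0.481, 3.104, 0.0]
force: [1.2, 0.6, 0.8]
width: 0.503
```

```bash
python3 - <<'E'
from h import *
go(.492,.035,.2,107.6)
E
```

```text
t 0.9833 pos [0.3639 0.2487 0.2357] tool y yaw 107.6 tilt [ 0.  0. -1.] F [1.2 0.6 0.8] w 0.503 j [-0.81  0.12  0.1   1.99 -0.01  1.03  1.17]
slide [ -57.4 -242.5   35.7] roll 0.0 or -3.142
```

jog_arm(
  increments=[
    {"slide": [-57, -242, 35], "roll": 0, "gripper": 0.5},
    {"slide": [-57, -242, 35], "roll": 0, "gripper": 0.5},
    {"slide": [-57, -242, 35], "roll": 0, "gripper": 0.5},
    {"slide": [-57, -242, 35], "roll": 0, "gripper": 0.5},
    {"slide": [-57, -242, 35], "roll": 0, "gripper": 0.5},
    {"slide": [-57, -242, 35], "roll": 0, "gripper": 0.5},
    {"slide": [-57, -242, 35], "roll": 0, "gripper": 0.5},
    {"slide": [-57, -242, 35], "roll": 0, "gripper": 0.5},
    {"slide": [-57, -242, 35], "roll": 0, "gripper": 0.5},
    {"slide": [-57, -242, 35], "roll": 0, "gripper": 0.5},
  ],
)

```text
clock: 1.82
position: [0.4904, 0.0386, 0.2006]
ee_rot: [0.483, -3.104, -0.001]
force: [-0.7, 0.7, 0.6]
width: 0.501
```

```bash
python3 - <<'E'
from h import *
go(.492,.035,.2,107.6)
d=grab('wrist');cv2.imwrite('pics/w1.png',d['frame']);np.savez('w1.npz',**{k:d[k] for k in ['frame','depth','K','dist','W']})
E
```

```text
t 1.8167 pos [0.4904 0.0386 0.2006] tool y yaw 107.7 tilt [-0.001  0.001 -1.   ] F [-0.7  0.7  0.6] w 0.501 j [-0.43  0.24  0.29  1.94 -0.09  0.97  1.79]
slide [-0.4 -3.9  0.6] roll 0.002 or -3.14
```

View pics/w1.png

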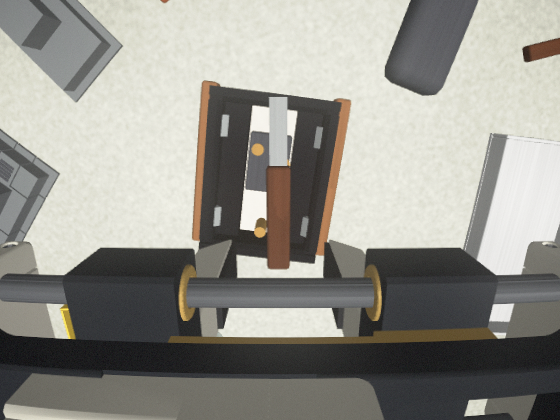

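The wrist view shows the opener centred between the fingers, with the handle from (278,165) to (278,268) and the blade up to (278,97). The stem top is at (261,229) and the strips run along both sides. I'll take measurements from this view.

```bash
python3 - <<'E'
from h import *
z=np.load('w1.npz');d={k:z[k] for k in z};f=d['frame'];D=d['depth'];h,s,v=cv2.split(cv2.cvtColor(f,cv2.COLOR_BGR2HSV))
vv,uu=np.mgrid[0:420,0:560];P=bydepth(d,np.c_[uu.ravel(),vv.ravel()]).reshape(420,560,3);Z=P[...,2]
def rect(m,zz,n):
    m=m.astype(np.uint8);c=max(cv2.findContours(m,0,1)[0],key=cv2.contourArea).reshape(-1,2)
    X=onplane(d,c,zz)[:,:2].astype(np.float32)*1000;r=cv2.minAreaRect(X);print(n,len(c),np.array(r[0]).round(1),np.array(r[1]).round(1),round(r[2],1))
win=np.zeros((420,560),bool);win[75:245,185:360]=1
wood=(h<15)&(s>110)&win
print('handle z',np.median(Z[200:240,278]),'blade z',np.median(Z[110:150,278]),'floor',Z[75,300], 'strip',Z[150,202],Z[150,340],'rim',Z[100,240],Z[170,215],Z[180,320])
w2=np.zeros_like(win);w2[160:272,262:296]=1
rect((h<15)&(s>110)&w2&(Z>.062),.072,'handle')
rect(wood&(uu<225),.022,'L strip');rect(wood&(uu>315),.022,'R strip')
rect(win&(D>0)&(Z>.048)&(Z<.062),.056,'rim(not all)')
w3=np.zeros_like(win);w3[215:242,245:268]=1
m=w3&(h>12)&(h<30)&(s>120);v_,u_=np.nonzero(m&(Z>.04));print('stem',len(u_),onplane(d,[[u_.mean(),v_.mean()]],.046),np.median(Z[m]))
# prediction of clock features
for C,y in [((.481,.0195),10.4)]:
    c,sn=np.cos(np.radians(y)),np.sin(np.radians(y))
    print('pred stem',C[0]+.056*c,C[1]+.056*sn)
E
```

```text
handle z 0.07161757921280099 blade z 0.06344357999522998 floor 8.302580913882585e-05 strip 0.021173930508871897 0.020951820772500462 rim 0.05337883563251178 0.05147785209239425 0.05495537868038264
handle 236 [509.3  43.2] [96.7 20.3] 18.1
L strip 339 [492.9 -46.9] [166.4  13.9] 8.2
R strip 308 [462.2  88.3] [154.4  11.9] 11.8
rim(not all) 879 [477.7  21.3] [151.7 118.2] 10.6
stem 105 [[0.53531125 0.03164055 0.046     ]] 0.045284315213653004
pred stem 0.5360800023655496 0.02960907213403136
```

jog_arm(
  increments=[
    {"slide": [-1, -1.5, 40], "roll": 0, "gripper": 0.5},
    {"slide": [-1, -1.5, 80], "roll": 0, "gripper": 0.5},
    {"slide": [-1, -1.5, 115], "roll": 0, "gripper": 0.5},
    {"slide": [-1, -1.5, 132], "roll": 0, "gripper": 0.5},
    {"slide": [-1, -1.5, 141], "roll": 0, "gripper": 0.5},
    {"slide": [-1, -1.5, 141], "roll": 0, "gripper": 0.5},
    {"slide": [-1, -1.5, 141], "roll": 0, "gripper": 0.1},
    {"slide": [-1, -1.5, 141], "roll": 0, "gripper": 0.1},
    {"slide": [-1, -1.5, 141], "roll": 0, "gripper": 0.1},
    {"slide": [-1, -1.5, 141], "roll": 0, "gripper": 0.1},
  ],
  newtons=25,
)

```text
clock: 2.7
position: [0.4932, 0.0365, 0.0608]
ee_rot: [-0.48, 3.102, 0.0]
force: [-0.1, 0.0, 0.8]
width: 0.254
```

```bash
python3 - <<'E'
from h import *
go(.467,.324,.1,102)
E
```

```text
t 2.7 pos [0.4932 0.0365 0.0608] tool y yaw 107.6 tilt [ 0.002  0.001 -1.   ] F [-0.1  0.   0.8] w 0.254 j [-0.37  0.45  0.24  2.08 -0.18  0.63  1.88]
slide [-62.1 282.  -39. ] roll 0.098 or -3.044
```

jog_arm(
  increments=[
    {"slide": [0, 0, 0], "roll": 0, "gripper": 0.1},
    {"slide": [0, 0, 0], "roll": 0, "gripper": 0.1},
    {"slide": [0, 0, -20], "roll": 0, "gripper": 0.1},
    {"slide": [0, 0, -50], "roll": 0, "gripper": 0.1},
    {"slide": [0, 0, -80], "roll": 0, "gripper": 0.1},
    {"slide": [0, 0, -90], "roll": 0, "gripper": 0.1},
    {"slide": [0, 0, -90], "roll": 0, "gripper": 0.1},
    {"slide": [0, 0, -90], "roll": 0, "gripper": 0.1},
    {"slide": [0, 0, -90], "roll": 0, "gripper": 0.1},
    {"slide": [0, 0, -90], "roll": 0, "gripper": 0.1},
  ],
)

```text
clock: 3.53
position: [0.4913, 0.036, 0.1482]
ee_rot: [0.48, -3.102, 0.0]
force: [0.4, 0.5, -1.6]
width: 0.237
```

```bash
python3 - <<'E'
from h import *
go(.477,.326,.1,102)
d=grab('wrist');cv2.imwrite('pics/w2.png',d['frame']);np.savez('w2.npz',**{k:d[k] for k in ['frame','depth','K','dist','W']})
E
```

```text
t 3.5333 pos [0.4913 0.036  0.1482] tool y yaw 107.6 tilt [-0.003 -0.001 -1.   ] F [ 0.4  0.5 -1.6] w 0.237 j [-0.41  0.31  0.29  2.   -0.12  0.84  1.82]
slide [-74.2 280.7  48. ] roll 0.098 or -3.044
```

View pics/w2.png

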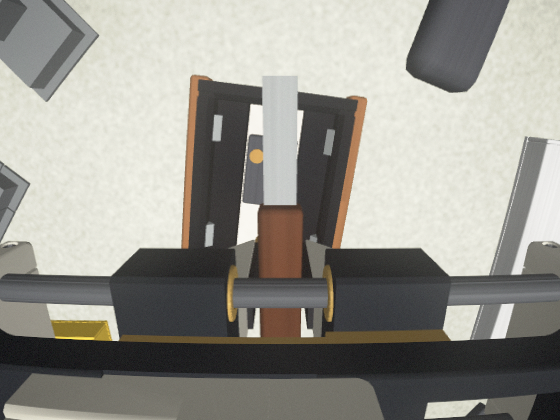

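The opener is held at the handle, with its blade pointing up to (280,75), clear above the clock.

jog_arm(
  increments=[
    {"slide": [-10, 35, 0], "roll": 0.02, "gripper": 0.1},
    {"slide": [-20, 75, 0], "roll": 0.04, "gripper": 0.1},
    {"slide": [-30, 115, 0], "roll": 0.06, "gripper": 0.1},
    {"slide": [-41, 155, 0], "roll": 0.08, "gripper": 0.1},
    {"slide": [-51, 195, 0], "roll": 0.098, "gripper": 0.1},
    {"slide": [-61, 230, 0], "roll": 0.098, "gripper": 0.1},
    {"slide": [-69, 260, 0], "roll": 0.098, "gripper": 0.1},
    {"slide": [-74, 281, 0], "roll": 0.098, "gripper": 0.1},
    {"slide": [-74, 281, 20], "roll": 0.098, "gripper": 0.1},
    {"slide": [-74, 281, 20], "roll": 0.098, "gripper": 0.1},
  ],
)

```text
clock: 4.42
position: [0.4755, 0.327, 0.1258]
ee_rot: [0.332, -3.119, 0.004]
force: [-1.2, -1.3, -2.6]
width: 0.24
```

```bash
python3 - <<'E'
from h import *
go(.477,.326,.01,102)
d=grab('wrist');cv2.imwrite('pics/w3.png',d['frame']);np.savez('w3.npz',**{k:d[k] for k in ['frame','depth','K','dist','W']})
vv,uu=np.mgrid[0:420,0:560];P=bydepth(d,np.c_[uu.ravel(),vv.ravel()]).reshape(420,560,3)
for v in (85,120,160,190,215,235): print(v,P[v,278].round(3))
E
```

```text
t 4.4167 pos [0.4755 0.327  0.1258] tool y yaw 102.2 tilt [-0.004 -0.003 -1.   ] F [-1.2 -1.3 -2.6] w 0.24 j [-0.86  0.47  0.23  1.82 -0.13  0.88  1.21]
slide [ -1.8  -1.1 115.8] roll 0.003 or -3.139
85 [0.391 0.308 0.129]
120 [0.406 0.311 0.129]
160 [0.424 0.315 0.129]
190 [0.438 0.318 0.129]
215 [0.448 0.32  0.136]
235 [0.458 0.323 0.137]
```

View pics/w3.png

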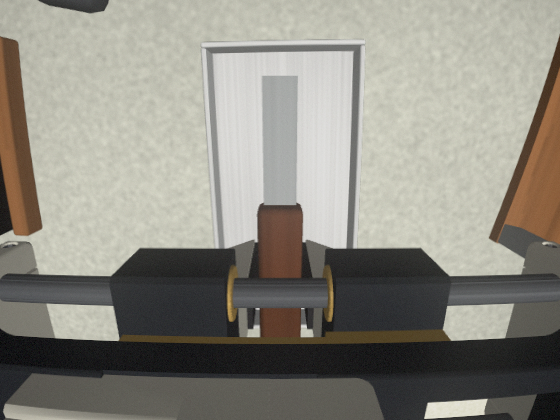

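The opener is level, and its blade from (280,75) to (280,205) sits centred between the tray walls at 210 and 355. Next I lower it and release.

jog_arm(
  increments=[
    {"slide": [0, 0, 40], "roll": 0, "gripper": 0.1},
    {"slide": [0, 0, 75], "roll": 0, "gripper": 0.1},
    {"slide": [0, 0, 98], "roll": 0, "gripper": 0.1},
    {"slide": [0, 0, 109], "roll": 0, "gripper": 0.1},
    {"slide": [0, 0, 114], "roll": 0, "gripper": 0.1},
    {"slide": [0, 0, 116], "roll": 0, "gripper": 0.1},
    {"slide": [0, 0, 116], "roll": 0, "gripper": 0.1},
    {"slide": [0, 0, 116], "roll": 0, "gripper": 0.45},
    {"slide": [0, 0, 116], "roll": 0, "gripper": 0.45},
    {"slide": [0, 0, 116], "roll": 0, "gripper": 0.45},
  ],
)

```text
clock: 5.3
position: [0.4786, 0.327, 0.0148]
ee_rot: [-0.328, 3.123, 0.002]
force: [0.4, 0.6, 0.1]
width: 0.402
```

jog_arm(
  increments=[
    {"slide": [0, 0, 0], "roll": 0, "gripper": 0.45},
    {"slide": [0, 0, -20], "roll": 0, "gripper": 0.45},
    {"slide": [0, 0, -60], "roll": 0, "gripper": 0.45},
    {"slide": [0, 0, -100], "roll": 0, "gripper": 0.45},
    {"slide": [0, 0, -140], "roll": 0, "gripper": 0.7},
    {"slide": [0, 0, -170], "roll": 0, "gripper": 0.7},
    {"slide": [0, 0, -190], "roll": 0, "gripper": 0.7},
    {"slide": [0, 0, -190], "roll": 0, "gripper": 0.7},
    {"slide": [0, 0, -190], "roll": 0, "gripper": 0.7},
    {"slide": [0, 0, -190], "roll": 0, "gripper": 0.7},
  ],
)

```text
clock: 6.13
position: [0.4775, 0.3262, 0.2032]
ee_rot: [0.328, -3.124, 0.0]
force: [-0.2, 0.0, 0.3]
width: 0.7
```

```bash
python3 - <<'E'
from h import *
go(.600,-.2725,.2,69.8)
d=grab('top');cv2.imwrite('pics/t1.png',cv2.resize(d['frame'][150:300,80:320],None,fx=3.3,fy=3.3));np.savez('t1.npz',**{k:d[k] for k in ['frame','depth','K','dist','W']})
d=grab('wrist');cv2.imwrite('pics/w4.png',d['frame'])
E
```

```text
t 6.1333 pos [0.4775 0.3262 0.2032] tool y yaw 102.0 tilt [-0.001 -0.    -1.   ] F [-0.2  0.   0.3] w 0.7 j [-0.88  0.38  0.25  1.74 -0.11  1.04  1.19]
slide [   4.5 -611.1    3.3] roll 0.562 or -2.58
```

View pics/w4.png

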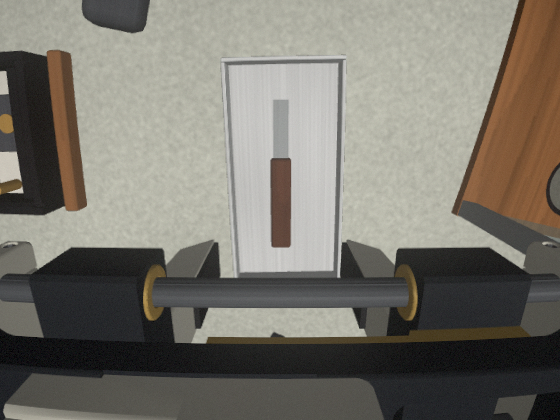

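The opener lies flat in the tray: handle from (281,158) to (281,247), blade up to (281,100), all inside the walls. Next is the cover.

jog_arm(
  increments=[
    {"slide": [0, -40, 0], "roll": 0.05, "gripper": 0.75},
    {"slide": [4, -80, 0], "roll": 0.1, "gripper": 0.75},
    {"slide": [4, -120, 0], "roll": 0.2, "gripper": 0.75},
    {"slide": [4, -600, 0], "roll": 0.56, "gripper": 0.75},
    {"slide": [4, -600, 0], "roll": 0.56, "gripper": 0.75},
    {"slide": [4, -600, 0], "roll": 0.56, "gripper": 0.75},
    {"slide": [4, -600, 0], "roll": 0.56, "gripper": 0.75},
    {"slide": [4, -600, 0], "roll": 0.56, "gripper": 0.75},
    {"slide": [4, -600, 0], "roll": 0.56, "gripper": 0.75},
    {"slide": [4, -600, 0], "roll": 0.56, "gripper": 0.75},
  ],
)

```text
clock: 7.07
position: [0.5589, -0.079, 0.2026]
ee_rot: [-0.548, -3.092, 0.001]
force: [0.4, -0.2, -1.6]
width: 0.748
```

```bash
python3 - <<'E'
from h import *
go(.600,-.2725,.2,69.8)
E
```

```text
t 7.0667 pos [ 0.5589 -0.079   0.2026] tool y yaw 69.9 tilt [-0.002 -0.    -1.   ] F [ 0.4 -0.2 -1.6] w 0.748 j [-0.32  0.38  0.5   1.78 -0.21  1.03  1.47]
slide [-105.  -167.6    2.5] roll 0.002 or -3.14
```

jog_arm(
  increments=[
    {"slide": [-25, -40, 0], "roll": 0, "gripper": 0.75},
    {"slide": [-105, -168, 3], "roll": 0, "gripper": 0.75},
    {"slide": [-105, -168, 3], "roll": 0, "gripper": 0.75},
    {"slide": [-105, -168, 3], "roll": 0, "gripper": 0.75},
    {"slide": [-105, -168, 3], "roll": 0, "gripper": 0.75},
    {"slide": [-105, -168, 3], "roll": 0, "gripper": 0.75},
    {"slide": [-105, -168, 3], "roll": 0, "gripper": 0.75},
    {"slide": [-105, -168, 3], "roll": 0, "gripper": 0.75},
    {"slide": [-105, -168, 3], "roll": 0, "gripper": 0.75},
    {"slide": [-105, -168, 3], "roll": 0, "gripper": 0.75},
  ],
)

```text
clock: 7.9
position: [0.6006, -0.2691, 0.2003]
ee_rot: [-0.545, -3.093, -0.002]
force: [0.5, 0.4, 0.4]
width: 0.748
```

```bash
python3 - <<'E'
from h import *
go(.600,-.2725,.027,69.8)
d=grab('wrist');cv2.imwrite('pics/w5.png',d['frame']);np.savez('w5.npz',**{k:d[k] for k in ['frame','depth','K','dist','W']})
E
```

```text
t 7.9 pos [ 0.6006 -0.2691  0.2003] tool y yaw 70.0 tilt [-0.     0.001 -1.   ] F [0.5 0.4 0.4] w 0.748 j [ 0.02  0.54  0.51  1.55 -0.28  1.13  1.81]
slide [ -0.8  -3.6 173.3] roll 0.004 or -3.138
```

View pics/w5.png

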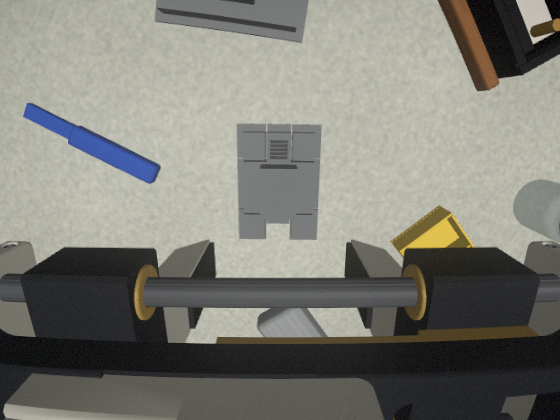

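The cover is straight ahead of the fingers, from (237,125) to (320,240), with its notch at (278,232) facing +x. I'll measure its block.

```bash
python3 - <<'E'
from h import *
z=np.load('w5.npz');d={k:z[k] for k in z}
vv,uu=np.mgrid[0:420,0:560];P=bydepth(d,np.c_[uu.ravel(),vv.ravel()]).reshape(420,560,3);Z=P[...,2]
win=np.zeros((420,560),bool);win[110:248,222:338]=1;win&=d['depth']>0
for lo,hi,zz,n in[(.04,.06,.051,'block'),(.015,.06,.023,'top'),(.002,.06,.0035,'flange')]:
    m=(win&(Z>lo)&(Z<hi)).astype(np.uint8);c=max(cv2.findContours(m,0,1)[0],key=cv2.contourArea).reshape(-1,2)
    r=cv2.minAreaRect(onplane(d,c,zz)[:,:2].astype(np.float32)*1000);print(n,np.array(r[0]).round(1),np.array(r[1]).round(1),round(r[2],1),'z',np.median(Z[m>0]).round(4))
E
```

```text
block [ 599.2 -271.1] [36.2 50.5] 70.0 z 0.0505
top [ 599.9 -271.2] [ 74.1 114.6] 69.2 z 0.0229
flange [ 600.  -271.3] [ 90.3 130.2] 69.2 z 0.0226
```

```bash
python3 - <<'E'
from h import *
go(.5997,-.2712,.027,69.4)
E
```

```text
t 7.95 pos [ 0.6006 -0.2693  0.2005] tool y yaw 70.0 tilt [-0.     0.001 -1.   ] F [-0.9  0.1  0.4] w 0.748 j [ 0.02  0.54  0.51  1.55 -0.28  1.13  1.81]
slide [ 1.000e-01 -2.300e+00  1.735e+02] roll 0.011 or -3.131
```

jog_arm(
  increments=[
    {"slide": [0, -2, 40], "roll": 0.01, "gripper": 0.75},
    {"slide": [0, -2, 80], "roll": 0.01, "gripper": 0.75},
    {"slide": [0, -2, 120], "roll": 0.01, "gripper": 0.75},
    {"slide": [0, -2, 150], "roll": 0.01, "gripper": 0.75},
    {"slide": [0, -2, 166], "roll": 0.01, "gripper": 0.75},
    {"slide": [0, -2, 173], "roll": 0.01, "gripper": 0.75},
    {"slide": [0, -2, 173], "roll": 0.01, "gripper": 0.75},
    {"slide": [0, -2, 173], "roll": 0.01, "gripper": 0.75},
    {"slide": [0, -2, 173], "roll": 0.01, "gripper": 0.75},
    {"slide": [0, -2, 173], "roll": 0.01, "gripper": 0.75},
  ],
)

```text
clock: 8.78
position: [0.6008, -0.2732, 0.0294]
ee_rot: [0.563, 3.088, -0.001]
force: [-0.6, 1.1, 0.9]
width: 0.751
```

```bash
python3 - <<'E'
from h import *
go(.5997,-.2712,.027,69.4)
E
```

```text
t 8.7833 pos [ 0.6008 -0.2732  0.0294] tool y yaw 69.3 tilt [ 0.003 -0.001 -1.   ] F [-0.6  1.1  0.9] w 0.751 j [ 0.08  0.72  0.42  1.69 -0.38  0.81  1.89]
slide [1.7 1.5 2.4] roll -0.001 or 3.14
```

jog_arm(
  increments=[
    {"slide": [1.5, 1.5, 1], "roll": 0, "gripper": 0.75},
    {"slide": [1.5, 1.5, 1], "roll": 0, "gripper": 0.75},
    {"slide": [1.5, 1.5, 1], "roll": 0, "gripper": 0.2},
    {"slide": [1.5, 1.5, 1], "roll": 0, "gripper": 0.2},
    {"slide": [1.5, 1.5, 1], "roll": 0, "gripper": 0.2},
    {"slide": [1.5, 1.5, 1], "roll": 0, "gripper": 0.2},
    {"slide": [1.5, 1.5, 1], "roll": 0, "gripper": 0.2},
    {"slide": [1.5, 1.5, 1], "roll": 0, "gripper": 0.2},
    {"slide": [1.5, 1.5, 1], "roll": 0, "gripper": 0.2},
    {"slide": [1.5, 1.5, 1], "roll": 0, "gripper": 0.2},
  ],
  newtons=40,
)

```text
clock: 9.62
position: [0.5988, -0.2709, 0.0266]
ee_rot: [-0.564, -3.091, -0.0]
force: [0.5, 0.6, 0.2]
width: 0.392
```

jog_arm(
  increments=[
    {"slide": [0, 0, -15], "roll": 0, "gripper": 0.2},
    {"slide": [0, 0, -40], "roll": 0, "gripper": 0.2},
    {"slide": [0, 0, -75], "roll": 0, "gripper": 0.2},
    {"slide": [0, 0, -110], "roll": 0, "gripper": 0.2},
    {"slide": [0, 0, -140], "roll": 0, "gripper": 0.2},
    {"slide": [0, 0, -155], "roll": 0, "gripper": 0.2},
    {"slide": [0, 0, -160], "roll": 0, "gripper": 0.2},
    {"slide": [0, 0, -160], "roll": 0, "gripper": 0.2},
    {"slide": [0, 0, -160], "roll": 0, "gripper": 0.2},
    {"slide": [0, 0, -160], "roll": 0, "gripper": 0.2},
  ],
)

```text
clock: 10.45
position: [0.5979, -0.2703, 0.1847]
ee_rot: [-0.563, -3.088, -0.001]
force: [-0.9, 1.0, -2.0]
width: 0.387
```

```bash
python3 - <<'E'
from h import *
go(.4805,.020,.180,100.5)
d=grab('wrist');cv2.imwrite('pics/w6.png',d['frame']);np.savez('w6.npz',**{k:d[k] for k in ['frame','depth','K','dist','W']})
E
```

```text
t 10.45 pos [ 0.5979 -0.2703  0.1847] tool y yaw 69.3 tilt [-0.003  0.001 -1.   ] F [-0.9  1.  -2. ] w 0.387 j [ 0.02  0.55  0.51  1.57 -0.29  1.1   1.81]
slide [212.3 230.2   5.3] roll -0.544 or 2.598
```

View pics/w6.png

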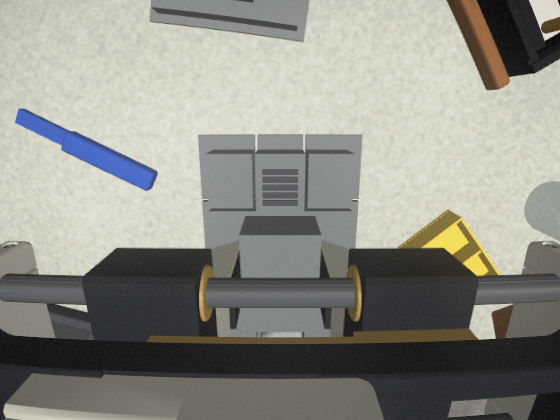

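The cover is held centred by its block at (280,225), with the free corners visible at (228,175) and (333,175). Now that the opener is off it, I'll re-measure the clock from the later top picture.

```bash
python3 - <<'E'
from h import *
z=np.load('t1.npz');d={k:z[k] for k in z};f=d['frame'];h,s,v=cv2.split(cv2.cvtColor(f,cv2.COLOR_BGR2HSV))
vv,uu=np.mgrid[0:420,0:560];P=bydepth(d,np.c_[uu.ravel(),vv.ravel()]).reshape(420,560,3);Z=P[...,2]
win=np.zeros((420,560),bool);win[178:272,208:292]=1;win&=d['depth']>0
def R(m,zz,n):
    m=m.astype(np.uint8);c=max(cv2.findContours(m,0,1)[0],key=cv2.contourArea).reshape(-1,2)
    r=cv2.minAreaRect(onplane(d,c,zz)[:,:2].astype(np.float32)*1000);print(n,np.array(r[0]).round(1),np.array(r[1]).round(1),round(r[2],1))
R(win&(Z>.047)&(Z<.07),.056,'rim')
R(win&(Z>.012)&(h<16)&(s>90)&(uu<250),.022,'L');R(win&(Z>.012)&(h<16)&(s>90)&(uu>250),.022,'R')
# inner opening by low depth inside
m=win&(Z<.045)
n,l,st,c=cv2.connectedComponentsWithStats(m.astype(np.uint8))
i=l[222,255];print(i,st[i]);R(l==i,.056,'opening')
m=win&(h>12)&(h<30)&(s>110)&(vv<215)
print('stem',m.sum(), onplane(d,[[uu[m].mean(),vv[m].mean()]],.046), np.sort(Z[m])[-5:])
cv2.imwrite('pics/t1c.png',cv2.convertScaleAbs(cv2.resize(f[175:275,205:295],None,fx=5.5,fy=5.5,interpolation=cv2.INTER_CUBIC),alpha=1.6))
# in hand
z=np.load('w6.npz');d={k:z[k] for k in z}
c=np.array([(199,135),(362,135)]);X=bydepth(d,c+[[3,4],[-3,4]]);print('far corners',X.round(4))
Pw=bydepth(d,[(225,145),(335,145),(225,190),(335,190),(280,160)]);print(Pw.round(4))
zt=Pw[:,2].mean()
X=onplane(d,c,zt-.0195);print(X.round(4)); mid=X.mean(0); e=X[1]-X[0];print('w',np.linalg.norm(e),'yaw',np.degrees(np.arctan2(e[1],e[0])))
yaw=np.radians(-20.7);print('cover centre', mid[:2]+.065*np.array([np.cos(yaw),np.sin(yaw)]))
E
```

```text
rim [481.7  19.6] [158.3 118.1] 10.4
L [468.5  85.2] [164.3  13.7] 10.4
R [492.8 -43.4] [164.5  16.8] 10.5
2 [ 227  194   45   58 1804]
opening [481.1  18.9] [132.7  93. ] 10.4
stem 205 [[0.53234871 0.00817933 0.046     ]] [0.05861204 0.05945749 0.06057294 0.06098728 0.06099505]
far corners [[ 0.5256 -0.2888  0.1607]
 [ 0.556  -0.2083  0.1614]]
[[ 0.5332 -0.2781  0.1618]
 [ 0.5545 -0.2217  0.1613]
 [ 0.5535 -0.2833  0.1812]
 [ 0.5732 -0.2312  0.1808]
 [ 0.5492 -0.252   0.1809]]
[[ 0.5228 -0.2912  0.1537]
 [ 0.5556 -0.2045  0.1537]]
w 0.09273990597484841 yaw 69.32314965645246
cover centre [ 0.599991  -0.2708295]
```

View pics/t1c.png

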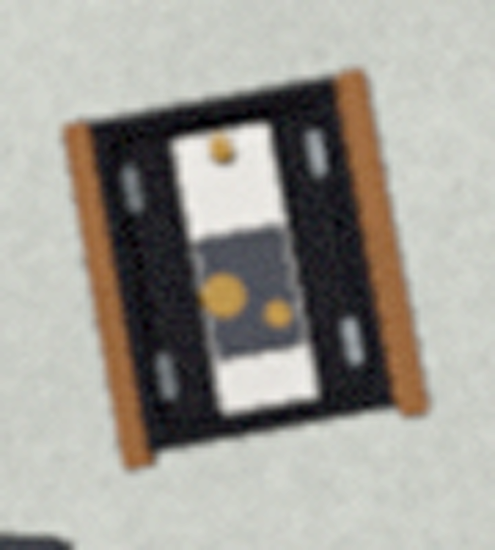

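The stem is at crop (222,148), the four clips at (133,187), (315,152), (167,377) and (352,342), and the opening is clear. The clock's centre is about (481.4, 19.5) mm at yaw 10.4°; the two views agree within 2 mm.

jog_arm(
  increments=[
    {"slide": [20, 22, 0], "roll": -0.05, "gripper": 0.2},
    {"slide": [48, 52, 0], "roll": -0.12, "gripper": 0.2},
    {"slide": [75, 82, 0], "roll": -0.2, "gripper": 0.2},
    {"slide": [103, 112, 0], "roll": -0.28, "gripper": 0.2},
    {"slide": [130, 141, 0], "roll": -0.36, "gripper": 0.2},
    {"slide": [157, 170, 0], "roll": -0.44, "gripper": 0.2},
    {"slide": [183, 198, 0], "roll": -0.52, "gripper": 0.2},
    {"slide": [203, 220, 0], "roll": -0.543, "gripper": 0.2},
    {"slide": [213, 229, 0], "roll": -0.543, "gripper": 0.2},
    {"slide": [213, 229, 0], "roll": -0.543, "gripper": 0.2},
  ],
)

```text
clock: 11.33
position: [0.4783, 0.0222, 0.1856]
ee_rot: [0.294, -3.125, -0.002]
force: [0.5, -0.2, -2.4]
width: 0.393
```

```bash
python3 - <<'E'
from h import *
go(.4797,.0192,.095,100.4)
d=grab('wrist');cv2.imwrite('pics/w7.png',d['frame']);np.savez('w7.npz',**{k:d[k] for k in ['frame','depth','K','dist','W']})
go(.4797,.0192,.095,100.4)
E
```

```text
t 11.3333 pos [0.4783 0.0222 0.1856] tool y yaw 100.8 tilt [-0.003  0.001 -1.   ] F [ 0.5 -0.2 -2.4] w 0.393 j [-0.43  0.24  0.33  1.99 -0.1   0.92  1.71]
slide [-1.1 -3.4 90.6] roll 0.006 or -3.135
t 11.3833 pos [0.4793 0.02   0.1858] tool y yaw 100.6 tilt [-0.002  0.    -1.   ] F [ 0.4  0.2 -0.9] w 0.393 j [-0.43  0.24  0.34  1.99 -0.1   0.92  1.72]
slide [-0.4 -0.9 90.8] roll 0.004 or -3.138
```

View pics/w7.png

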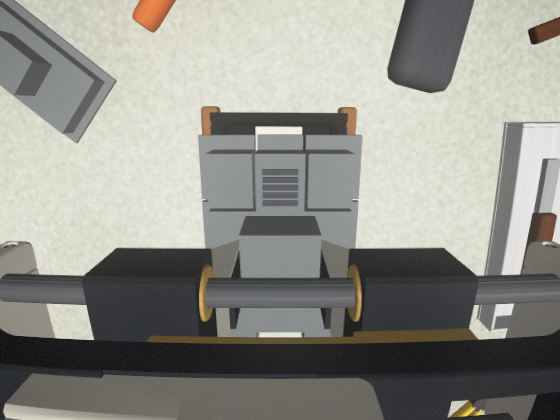

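The held cover lines up squarely above the clock. I'll lower it to just above the rim, then slowly onto the clips.

jog_arm(
  increments=[
    {"slide": [-0.5, -0.5, 30], "roll": 0.003, "gripper": 0.2},
    {"slide": [-0.5, -0.5, 60], "roll": 0.003, "gripper": 0.2},
    {"slide": [-0.5, -0.5, 80], "roll": 0.003, "gripper": 0.2},
    {"slide": [-0.5, -0.5, 90], "roll": 0.003, "gripper": 0.2},
    {"slide": [-0.5, -0.5, 95], "roll": 0.003, "gripper": 0.2},
    {"slide": [-0.5, -0.5, 95], "roll": 0.003, "gripper": 0.2},
    {"slide": [-0.5, -0.5, 95], "roll": 0.003, "gripper": 0.2},
    {"slide": [-0.5, -0.5, 95], "roll": 0.003, "gripper": 0.2},
    {"slide": [-0.5, -0.5, 95], "roll": 0.003, "gripper": 0.2},
    {"slide": [-0.5, -0.5, 95], "roll": 0.003, "gripper": 0.2},
  ],
)

```text
clock: 12.22
position: [0.4815, 0.0182, 0.0924]
ee_rot: [-0.281, 3.127, 0.0]
force: [0.1, 0.6, -0.6]
width: 0.389
```

```bash
python3 - <<'E'
from h import *
go(.4797,.0192,.073,100.4)
d=grab('side');cv2.imwrite('pics/s2.png',cv2.resize(d['frame'][140:250,200:330],None,fx=5,fy=5,interpolation=2))
d=grab('wrist');cv2.imwrite('pics/w8.png',d['frame'])
E
```

```text
t 12.2167 pos [0.4815 0.0182 0.0924] tool y yaw 100.3 tilt [ 0.002  0.    -1.   ] F [ 0.1  0.6 -0.6] w 0.389 j [-0.38  0.38  0.3   2.09 -0.17  0.69  1.78]
slide [ 1.7  1.3 19.4] roll -0.002 or 3.139
```

View pics/w8.png

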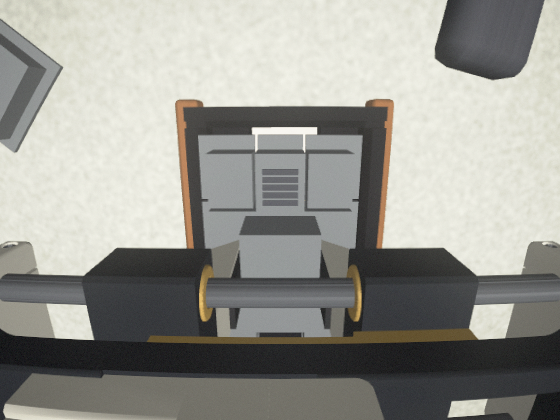

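View pics/s2.png

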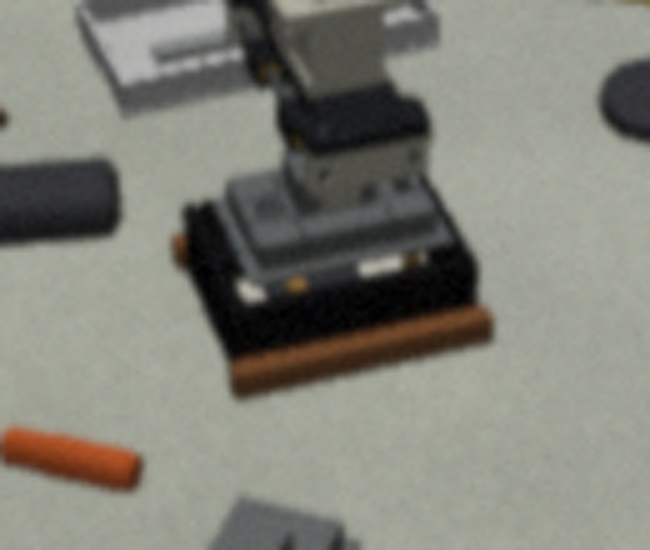

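The side view shows the cover level, about 10 mm above the rim. In the wrist view it sits at 199–362 between the walls at 185–390. I'll correct by 1–2 mm and lower it onto the clips.

jog_arm(
  increments=[
    {"slide": [1, 1, 2], "roll": 0, "gripper": 0.2},
    {"slide": [1.5, 1, 4], "roll": 0, "gripper": 0.2},
    {"slide": [1.5, 1, 6], "roll": 0, "gripper": 0.2},
    {"slide": [1.5, 1, 8], "roll": 0, "gripper": 0.2},
    {"slide": [1.5, 1, 10], "roll": 0, "gripper": 0.2},
    {"slide": [1.5, 1, 12], "roll": 0, "gripper": 0.2},
    {"slide": [1.5, 1, 14], "roll": 0, "gripper": 0.2},
    {"slide": [1.5, 1, 16], "roll": 0, "gripper": 0.2},
    {"slide": [1.5, 1, 16], "roll": 0, "gripper": 0.2},
    {"slide": [1.5, 1, 16], "roll": 0, "gripper": 0.2},
  ],
)

```text
clock: 13.15
position: [0.4792, 0.0191, 0.0754]
ee_rot: [0.281, -3.129, -0.0]
force: [0.3, 1.7, -2.0]
width: 0.391
```

```bash
python3 - <<'E'
from h import *
go(.4797,.0192,.073,100.4)
d=grab('side');cv2.imwrite('pics/s3.png',cv2.resize(d['frame'][140:250,200:330],None,fx=5,fy=5,interpolation=2))
d=grab('wrist');cv2.imwrite('pics/w9.png',d['frame'])
E
```

```text
t 13.15 pos [0.4792 0.0191 0.0754] tool y yaw 100.3 tilt [-0.  0. -1.] F [ 0.3  1.7 -2. ] w 0.391 j [-0.37  0.41  0.29  2.11 -0.19  0.65  1.79]
slide [-0.5  0.   2.4] roll -0.002 or 3.139
```

View pics/w9.png

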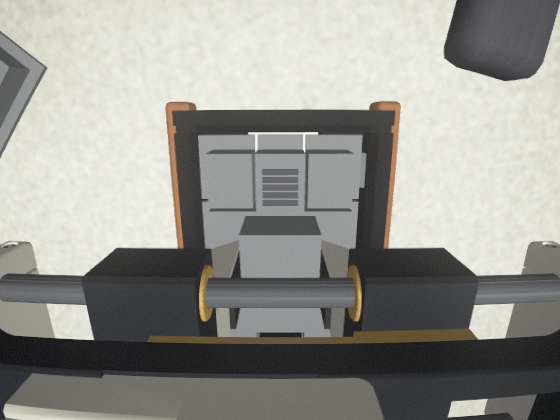

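View pics/s3.png

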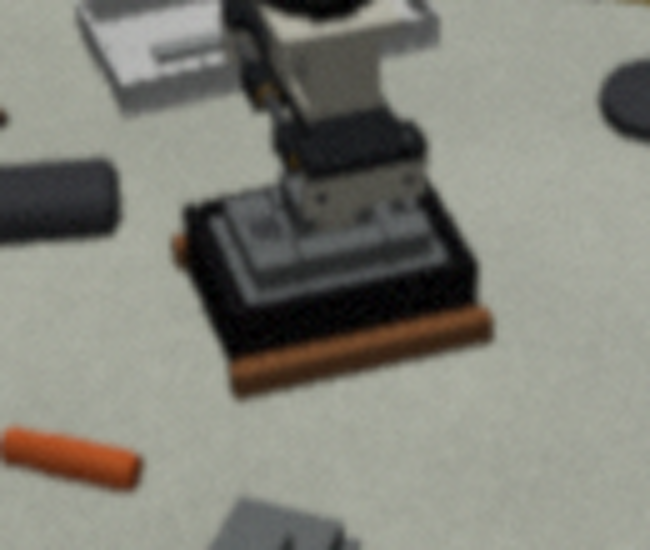

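The cover is inside the opening (dark rim all round), about 1 mm toward its left wall. The clip on the right shows at (362,170). I'll nudge it +1 mm in y, set it down and release.

jog_arm(
  increments=[
    {"slide": [0, 1, 0], "roll": 0, "gripper": 0.2},
    {"slide": [0, 1, 1], "roll": 0, "gripper": 0.2},
    {"slide": [0, 1, 2], "roll": 0, "gripper": 0.2},
    {"slide": [0, 1, 2.5], "roll": 0, "gripper": 0.2},
    {"slide": [0, 1, 2.5], "roll": 0, "gripper": 0.2},
    {"slide": [0, 1, 2.5], "roll": 0, "gripper": 0.2},
    {"slide": [0, 1, 2.5], "roll": 0, "gripper": 0.2},
    {"slide": [0, 1, 2.5], "roll": 0, "gripper": 0.2},
    {"slide": [0, 1, 2.5], "roll": 0, "gripper": 0.2},
    {"slide": [0, 1, 2.5], "roll": 0, "gripper": 0.2},
  ],
)

```text
clock: 14.08
position: [0.4791, 0.0199, 0.0732]
ee_rot: [-0.281, 3.129, 0.0]
force: [0.8, 1.0, 0.2]
width: 0.393
```

```bash
python3 - <<'E'
from h import *
go(.4797,.0192,.073,100.4)
E
```

```text
t 14.0833 pos [0.4791 0.0199 0.0732] tool y yaw 100.3 tilt [ 0.  0. -1.] F [0.8 1.  0.2] w 0.393 j [-0.37  0.41  0.29  2.11 -0.19  0.65  1.79]
slide [-0.5 -0.7  0.2] roll -0.002 or 3.139
```

jog_arm(
  increments=[
    {"slide": [0, 0, 0.5], "roll": 0, "gripper": 0.6},
    {"slide": [0, 0, 0.5], "roll": 0, "gripper": 0.6},
    {"slide": [0, 0, 0.5], "roll": 0, "gripper": 0.6},
    {"slide": [0, 0, 0.5], "roll": 0, "gripper": 0.6},
    {"slide": [0, 0, -15], "roll": 0, "gripper": 0.6},
    {"slide": [0, 0, -50], "roll": 0, "gripper": 0.6},
    {"slide": [0, 0, -85], "roll": 0, "gripper": 0.6},
    {"slide": [0, 0, -120], "roll": 0, "gripper": 0.6},
    {"slide": [0, 0, -130], "roll": 0, "gripper": 0},
    {"slide": [0, 0, -130], "roll": 0, "gripper": 0},
  ],
)

```text
clock: 14.92
position: [0.4811, 0.0201, 0.2061]
ee_rot: [-0.28, 3.123, 0.002]
force: [0.1, -0.8, -0.5]
width: 0.5
```

jog_arm(
  increments=[
    {"slide": [-40, 0, 0], "roll": 0, "gripper": 0},
    {"slide": [-65, 0, 0], "roll": 0, "gripper": 0},
    {"slide": [-70, 0, 0], "roll": 0, "gripper": 0},
    {"slide": [-70, 0, 0], "roll": 0, "gripper": 0},
    {"slide": [-70, 0, 0], "roll": 0, "gripper": 0},
    {"slide": [-70, 0, 0], "roll": 0, "gripper": 0},
    {"slide": [-70, 0, 0], "roll": 0, "gripper": 0},
    {"slide": [-70, 0, 0], "roll": 0, "gripper": 0},
    {"slide": [-70, 0, 0], "roll": 0, "gripper": 0},
    {"slide": [-70, 0, 0], "roll": 0, "gripper": 0},
  ],
)

```text
clock: 15.75
position: [0.5477, 0.0323, 0.2033]
ee_rot: [-0.281, 3.129, 0.0]
force: [0.9, -0.1, -0.8]
width: 0.01
```

```bash
cat >> h.py <<'E'
def coverfit(d,win,zt):
    """centre, yaw of the cover from block, plus heights of press spots"""
    vv,uu=np.mgrid[0:420,0:560];P=bydepth(d,np.c_[uu.ravel(),vv.ravel()]).reshape(420,560,3);Z=P[...,2]
    w=np.zeros((420,560),bool);w[win[1]:win[3],win[0]:win[2]]=1;w&=d['depth']>0
    m=(w&(Z>zt+.016)&(Z<zt+.04)).astype(np.uint8);c=max(cv2.findContours(m,0,1)[0],key=cv2.contourArea).reshape(-1,2)
    r=cv2.minAreaRect(onplane(d,c,zt+.028)[:,:2].astype(np.float32)*1000)
    print('block',np.array(r[0]).round(1),np.array(r[1]).round(1),round(r[2],1),'z',np.median(Z[m>0]).round(4))
    return P,np.array(r[0])/1000
def spots(d,C,yaw,zt):
    c,s=np.cos(np.radians(yaw)),np.sin(np.radians(yaw));R=np.array([[c,-s],[s,c]])
    out=[]
    for i,(x,y) in enumerate([(-47,-26),(-47,26),(47,-26),(47,26)]):
        p=np.array(C)+R@np.array([x,y])/1000
        uv=proj(d,[[*p,zt]])[0]; u,v=uv.round().astype(int)
        z=np.nan
        if 2<u<557 and 2<v<417:
            q=np.array([(a,b) for a in range(u-3,u+4) for b in range(v-3,v+4)]);z=np.median(bydepth(d,q)[:,2])
        print('press',i,p.round(4),'uv',(u,v),'z',round(float(z),4)); out.append(p)
    return out
E
python3 - <<'E'
from h import *
go(.4797,.0192,.2,100.4)
d=grab('wrist');cv2.imwrite('pics/w10.png',d['frame']);np.savez('w10.npz',**{k:d[k] for k in ['frame','depth','K','dist','W']})
go(.4797,.0192,.2,100.4)
d2=grab('top');cv2.imwrite('pics/t10.png',d2['frame']);np.savez('t10.npz',**{k:d2[k] for k in ['frame','depth','K','dist','W']})
spots(d,(.4815,.0195),10.4,.069)
spots(d2,(.4815,.0195),10.4,.069)
E
```

```text
t 15.75 pos [0.5477 0.0323 0.2033] tool y yaw 100.3 tilt [ 0.  0. -1.] F [ 0.9 -0.1 -0.8] w 0.01 j [-0.42  0.34  0.35  1.81 -0.13  1.01  1.73]
slide [69.3 -0.7  3.3] roll -0.002 or 3.139
t 15.8 pos [0.5478 0.0323 0.2033] tool y yaw 100.3 tilt [ 0.  0. -1.] F [0.2 0.  0.3] w 0.002 j [-0.42  0.34  0.35  1.81 -0.13  1.01  1.73]
slide [69.4 -0.8  3.3] roll -0.002 or 3.139
press 0 [ 0.44   -0.0146] uv (np.int64(247), np.int64(65)) z 0.0688
press 1 [0.4306 0.0366] uv (np.int64(310), np.int64(65)) z 0.0676
press 2 [0.5324 0.0024] uv (np.int64(250), np.int64(175)) z 0.069
press 3 [0.523  0.0536] uv (np.int64(308), np.int64(175)) z 0.0676
press 0 [ 0.44   -0.0146] uv (np.int64(262), np.int64(238)) z 0.0706
press 1 [0.4306 0.0366] uv (np.int64(242), np.int64(242)) z 0.6944
press 2 [0.5324 0.0024] uv (np.int64(255), np.int64(202)) z 0.0708
press 3 [0.523  0.0536] uv (np.int64(235), np.int64(206)) z 0.6735
```

View pics/w10.png

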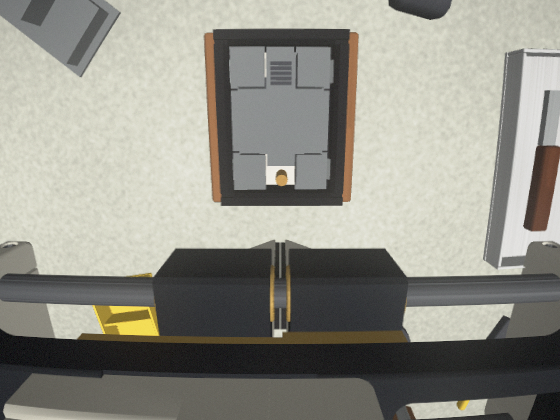

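The cover sits level in the opening, with the notch round the stem at (281,177). The press spots read 68–69 mm, so all four corners rest on their clips as described. Next is pressing, starting with corner 2.

```bash
python3 - <<'E'
from h import *
go(.5324,.0024,.080,100.4)
E
```

```text
t 15.85 pos [0.5479 0.0324 0.2033] tool y yaw 100.3 tilt [ 0.  0. -1.] F [ 0.  -0.2 -0.7] w 0.007 j [-0.42  0.34  0.35  1.81 -0.13  1.01  1.73]
slide [ 20.6 -26.7 123.3] roll -0.002 or 3.139
```

jog_arm(
  increments=[
    {"slide": [20.5, -26.5, 30], "roll": 0, "gripper": 0},
    {"slide": [20.5, -26.5, 65], "roll": 0, "gripper": 0},
    {"slide": [20.5, -26.5, 100], "roll": 0, "gripper": 0},
    {"slide": [20.5, -26.5, 118], "roll": 0, "gripper": 0},
    {"slide": [20.5, -26.5, 125], "roll": 0, "gripper": 0},
    {"slide": [20.5, -26.5, 128], "roll": 0, "gripper": 0},
    {"slide": [20.5, -26.5, 130], "roll": 0, "gripper": 0},
    {"slide": [20.5, -26.5, 130], "roll": 0, "gripper": 0},
    {"slide": [20.5, -26.5, 130], "roll": 0, "gripper": 0},
    {"slide": [20.5, -26.5, 130], "roll": 0, "gripper": 0},
  ],
)

```text
clock: 16.68
position: [0.5334, 0.0027, 0.0742]
ee_rot: [-0.281, 3.127, 0.0]
force: [0.2, 0.2, -0.2]
width: 0.002
```

```bash
python3 - <<'E'
from h import *
go(.5324,.0024,.058,100.4)
E
```

```text
t 16.6833 pos [0.5334 0.0027 0.0742] tool y yaw 100.3 tilt [ 0.002  0.    -1.   ] F [ 0.2  0.2 -0.2] w 0.002 j [-0.33  0.48  0.3   1.98 -0.21  0.71  1.86]
slide [ 1.  -0.2 16.2] roll -0.002 or 3.139
```

jog_arm(
  increments=[
    {"slide": [1, 0, 3], "roll": 0, "gripper": 0},
    {"slide": [1, 0, 5], "roll": 0, "gripper": 0},
    {"slide": [1, 0, 7], "roll": 0, "gripper": 0},
    {"slide": [1, 0, 8], "roll": 0, "gripper": 0},
    {"slide": [1, 0, 9], "roll": 0, "gripper": 0},
    {"slide": [1, 0, 10], "roll": 0, "gripper": 0},
    {"slide": [1, 0, 11], "roll": 0, "gripper": 0},
    {"slide": [1, 0, 12], "roll": 0, "gripper": 0},
    {"slide": [1, 0, 12], "roll": 0, "gripper": 0},
    {"slide": [1, 0, 12], "roll": 0, "gripper": 0},
  ],
)

```text
clock: 17.52
position: [0.5315, 0.0023, 0.061]
ee_rot: [0.281, -3.129, 0.0]
force: [-0.2, 0.5, 1.0]
width: 0.006
```

```bash
python3 - <<'E'
from h import *
go(.5324,.0024,.058,100.4)
E
```

```text
t 17.5167 pos [0.5315 0.0023 0.061 ] tool y yaw 100.3 tilt [-0. -0. -1.] F [-0.2  0.5  1. ] w 0.006 j [-0.32  0.5   0.3   2.   -0.22  0.68  1.86]
slide [-0.9 -0.   3. ] roll -0.003 or 3.139
```

jog_arm(
  increments=[
    {"slide": [0, 0, 1], "roll": 0, "gripper": 0},
    {"slide": [0, 0, 2], "roll": 0, "gripper": 0},
    {"slide": [0, 0, 3], "roll": 0, "gripper": 0},
    {"slide": [0, 0, 4], "roll": 0, "gripper": 0},
    {"slide": [0, 0, 5], "roll": 0, "gripper": 0},
    {"slide": [0, 0, 5], "roll": 0, "gripper": 0},
    {"slide": [0, 0, 5], "roll": 0, "gripper": 0},
    {"slide": [0, 0, 5], "roll": 0, "gripper": 0},
    {"slide": [0, 0, 5], "roll": 0, "gripper": 0},
    {"slide": [0, 0, 5], "roll": 0, "gripper": 0},
  ],
)

```text
clock: 18.35
position: [0.5307, 0.0037, 0.0582]
ee_rot: [0.282, -3.128, -0.004]
force: [-12.7, 4.4, 36.2]
width: 0.004
```

```bash
python3 - <<'E'
from h import *
go(.5230,.0536,.066,100.4)
E
```

```text
t 18.35 pos [0.5307 0.0037 0.0582] tool y yaw 100.3 tilt [-0.001  0.003 -1.   ] F [-12.7   4.4  36.2] w 0.004 j [-0.32  0.5   0.29  2.   -0.23  0.67  1.87]
slide [-1.3 50.5 -7.6] roll -0.002 or 3.14
```

Corner 2 bottomed at 58 mm with 36 N, so it is home. Next is corner 3.

jog_arm(
  increments=[
    {"slide": [0, 0, -40], "roll": 0, "gripper": 0},
    {"slide": [0, 30, -40], "roll": 0, "gripper": 0},
    {"slide": [0, 52, -40], "roll": 0, "gripper": 0},
    {"slide": [0, 52, -40], "roll": 0, "gripper": 0},
    {"slide": [0, 52, -25], "roll": 0, "gripper": 0},
    {"slide": [0, 52, -20], "roll": 0, "gripper": 0},
    {"slide": [0, 52, -18], "roll": 0, "gripper": 0},
    {"slide": [0, 52, -18], "roll": 0, "gripper": 0},
    {"slide": [0, 52, -18], "roll": 0, "gripper": 0},
    {"slide": [0, 52, -18], "roll": 0, "gripper": 0},
  ],
)

```text
clock: 19.18
position: [0.5226, 0.0532, 0.0744]
ee_rot: [-0.28, 3.129, -0.0]
force: [-0.6, 0.2, 0.8]
width: 0.005
```

```bash
python3 - <<'E'
from h import *
go(.5230,.0536,.058,100.4)
E
```

```text
t 19.1833 pos [0.5226 0.0532 0.0744] tool y yaw 100.2 tilt [ 0. -0. -1.] F [-0.6  0.2  0.8] w 0.005 j [-0.43  0.47  0.3   2.   -0.21  0.7   1.75]
slide [-0.5  0.3 16.4] roll -0.003 or 3.139
```

jog_arm(
  increments=[
    {"slide": [0, 0, 4], "roll": 0, "gripper": 0},
    {"slide": [0, 0, 7], "roll": 0, "gripper": 0},
    {"slide": [0, 0, 9], "roll": 0, "gripper": 0},
    {"slide": [0, 0, 11], "roll": 0, "gripper": 0},
    {"slide": [0, 0, 13], "roll": 0, "gripper": 0},
    {"slide": [0, 0, 15], "roll": 0, "gripper": 0},
    {"slide": [0, 0, 16.5], "roll": 0, "gripper": 0},
    {"slide": [0, 0, 17.5], "roll": 0, "gripper": 0},
    {"slide": [0, 0, 17.5], "roll": 0, "gripper": 0},
    {"slide": [0, 0, 17.5], "roll": 0, "gripper": 0},
  ],
)

```text
clock: 20.02
position: [0.5219, 0.0528, 0.0581]
ee_rot: [0.28, -3.129, -0.0]
force: [-8.9, -3.6, 30.0]
width: 0.002
```

```bash
python3 - <<'E'
from h import *
go(.4306,.0366,.074,100.4)
E
```

```text
t 20.0167 pos [0.5219 0.0528 0.0581] tool y yaw 100.2 tilt [-0.  0. -1.] F [-8.9 -3.6 30. ] w 0.002 j [-0.42  0.49  0.29  2.01 -0.22  0.66  1.77]
slide [ 92.8   0.2 -15.8] roll -0.003 or 3.138
```

jog_arm(
  increments=[
    {"slide": [0, 0, -40], "roll": 0, "gripper": 0},
    {"slide": [0, 0, -60], "roll": 0, "gripper": 0},
    {"slide": [35, 0, -60], "roll": 0, "gripper": 0},
    {"slide": [70, 0, -60], "roll": 0, "gripper": 0},
    {"slide": [92, 0, -60], "roll": 0, "gripper": 0},
    {"slide": [92, 0, -50], "roll": 0, "gripper": 0},
    {"slide": [92, 0, -28], "roll": 0, "gripper": 0},
    {"slide": [92, 0, -19], "roll": 0, "gripper": 0},
    {"slide": [92, 0, -18], "roll": 0, "gripper": 0},
    {"slide": [92, 0, -18], "roll": 0, "gripper": 0},
  ],
)

```text
clock: 20.85
position: [0.4313, 0.0371, 0.0742]
ee_rot: [0.281, -3.127, 0.001]
force: [-0.0, -0.0, 0.5]
width: 0.002
```

```bash
python3 - <<'E'
from h import *
go(.4306,.0366,.058,100.4)
E
```

```text
t 20.85 pos [0.4313 0.0371 0.0742] tool y yaw 100.3 tilt [-0.002 -0.001 -1.   ] F [-0.  -0.   0.5] w 0.002 j [-0.46  0.35  0.31  2.21 -0.19  0.6   1.74]
slide [ 0.8 -0.3 16.2] roll -0.003 or 3.139
```

jog_arm(
  increments=[
    {"slide": [0.5, 0, 4], "roll": 0, "gripper": 0},
    {"slide": [0.5, 0, 7], "roll": 0, "gripper": 0},
    {"slide": [0.5, 0, 9], "roll": 0, "gripper": 0},
    {"slide": [0.5, 0, 11], "roll": 0, "gripper": 0},
    {"slide": [0.5, 0, 13], "roll": 0, "gripper": 0},
    {"slide": [0.5, 0, 15], "roll": 0, "gripper": 0},
    {"slide": [0.5, 0, 16.5], "roll": 0, "gripper": 0},
    {"slide": [0.5, 0, 17.5], "roll": 0, "gripper": 0},
    {"slide": [0.5, 0, 17.5], "roll": 0, "gripper": 0},
    {"slide": [0.5, 0, 17.5], "roll": 0, "gripper": 0},
  ],
)

```text
clock: 21.68
position: [0.4314, 0.0362, 0.0581]
ee_rot: [-0.279, 3.129, -0.0]
force: [-7.4, -4.8, 27.4]
width: 0.003
```

```bash
python3 - <<'E'
from h import *
go(.4400,-.0146,.074,100.4)
E
```

```text
t 21.6833 pos [0.4314 0.0362 0.0581] tool y yaw 100.2 tilt [ 0. -0. -1.] F [-7.4 -4.8 27.4] w 0.003 j [-0.44  0.38  0.3   2.23 -0.21  0.56  1.76]
slide [  0.5 -51.5 -15.9] roll -0.004 or 3.138
```

jog_arm(
  increments=[
    {"slide": [0, 0, -40], "roll": 0, "gripper": 0},
    {"slide": [0, 0, -50], "roll": 0, "gripper": 0},
    {"slide": [0, -30, -50], "roll": 0, "gripper": 0},
    {"slide": [0, -52, -50], "roll": 0, "gripper": 0},
    {"slide": [0, -52, -50], "roll": 0, "gripper": 0},
    {"slide": [0, -52, -30], "roll": 0, "gripper": 0},
    {"slide": [0, -52, -20], "roll": 0, "gripper": 0},
    {"slide": [0, -52, -18], "roll": 0, "gripper": 0},
    {"slide": [0, -52, -18], "roll": 0, "gripper": 0},
    {"slide": [0, -52, -18], "roll": 0, "gripper": 0},
  ],
)

```text
clock: 22.52
position: [0.4406, -0.0138, 0.0753]
ee_rot: [0.281, -3.129, -0.0]
force: [0.5, -0.2, -0.4]
width: 0.006
```

```bash
python3 - <<'E'
from h import *
go(.4400,-.0146,.058,100.4)
E
```

```text
t 22.5167 pos [ 0.4406 -0.0138  0.0753] tool y yaw 100.3 tilt [-0.  0. -1.] F [ 0.5 -0.2 -0.4] w 0.006 j [-0.35  0.36  0.33  2.2  -0.2   0.61  1.87]
slide [ 0.7 -0.6 17.3] roll -0.002 or 3.139
```

jog_arm(
  increments=[
    {"slide": [0.5, 0, 4], "roll": 0, "gripper": 0},
    {"slide": [0.5, 0, 7], "roll": 0, "gripper": 0},
    {"slide": [0.5, 0, 9], "roll": 0, "gripper": 0},
    {"slide": [0.5, 0, 11], "roll": 0, "gripper": 0},
    {"slide": [0.5, 0, 13], "roll": 0, "gripper": 0},
    {"slide": [0.5, 0, 15], "roll": 0, "gripper": 0},
    {"slide": [0.5, 0, 17], "roll": 0, "gripper": 0},
    {"slide": [0.5, 0, 18.5], "roll": 0, "gripper": 0},
    {"slide": [0.5, 0, 18.5], "roll": 0, "gripper": 0},
    {"slide": [0.5, 0, 18.5], "roll": 0, "gripper": 0},
  ],
)

```text
clock: 23.35
position: [0.4402, -0.0141, 0.058]
ee_rot: [-0.28, 3.128, 0.002]
force: [-9.3, 0.7, 35.2]
width: 0.006
```

jog_arm(
  increments=[
    {"slide": [0, 0, -40], "roll": 0, "gripper": 0},
    {"slide": [0, 0, -80], "roll": 0, "gripper": 0},
    {"slide": [-10, 0, -120], "roll": 0, "gripper": 0},
    {"slide": [-40, 10, -150], "roll": 0, "gripper": 0},
    {"slide": [-80, 20, -150], "roll": 0, "gripper": 0},
    {"slide": [-105, 26, -150], "roll": 0, "gripper": 0},
    {"slide": [-115, 26, -150], "roll": 0, "gripper": 0},
    {"slide": [-115, 26, -150], "roll": 0, "gripper": 0},
    {"slide": [-115, 26, -150], "roll": 0, "gripper": 0},
    {"slide": [-115, 26, -150], "roll": 0, "gripper": 0},
  ],
)

```text
clock: 24.18
position: [0.5471, 0.0308, 0.206]
ee_rot: [0.279, -3.127, 0.001]
force: [-0.6, -0.4, -0.3]
width: 0.004
```

```bash
python3 - <<'E'
from h import *
go(.4797,.0192,.2,100.4)
d=grab('wrist');cv2.imwrite('pics/w11.png',d['frame']);np.savez('w11.npz',**{k:d[k] for k in ['frame','depth','K','dist','W']})
spots(d,(.4815,.0195),10.4,.058)
coverfit(d,(185,10,380,215),.058)
d=grab('side');cv2.imwrite('pics/s4.png',cv2.resize(d['frame'][120:290,180:380],None,fx=3.4,fy=3.4,interpolation=2))
E
```

```text
t 24.1833 pos [0.5471 0.0308 0.206 ] tool y yaw 100.2 tilt [-0.002 -0.001 -1.   ] F [-0.6 -0.4 -0.3] w 0.004 j [-0.45  0.34  0.39  1.81 -0.15  1.02  1.75]
slide [68.4  0.5  6.2] roll -0.004 or 3.138
press 0 [ 0.44   -0.0146] uv (np.int64(250), np.int64(69)) z 0.0576
press 1 [0.4306 0.0366] uv (np.int64(309), np.int64(68)) z 0.0575
press 2 [0.5324 0.0024] uv (np.int64(253), np.int64(174)) z 0.0577
press 3 [0.523  0.0536] uv (np.int64(308), np.int64(174)) z 0.0575
block [478.9  21.6] [49.3 36.2] 10.3 z 0.0855
```

View pics/w11.png

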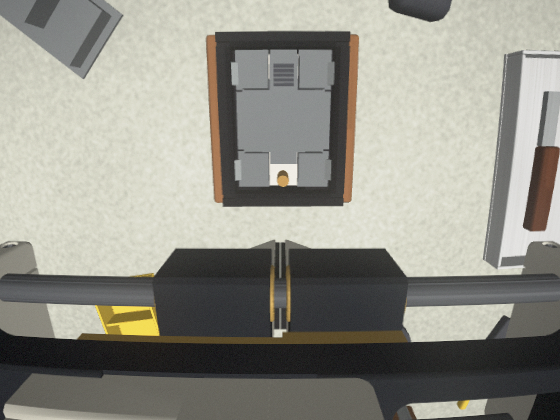

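View pics/s4.png

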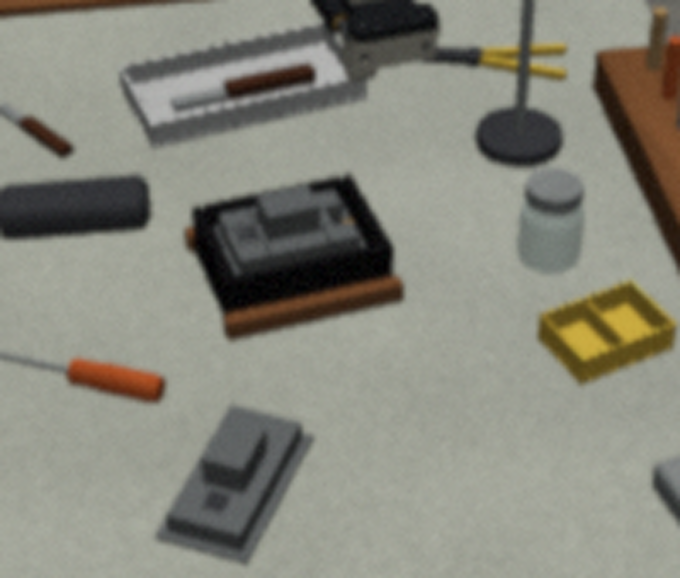

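All four spots read 57.5–57.7 mm (58 expected) and the block top 85.5 mm (86 expected). The clips show above the flange at (235,72), (332,72), (236,168) and (329,168), and the stem is in the notch at (283,177). The opener is flat in the tray and the plain cover has not moved. The arm is clear, so I'm handing the job in.

```bash
python3 - <<'E'
from h import *
print(arm.sign_off())
E
```

```text
the job is handed in; nothing more can be done
None
```

I laid the brown case opener flat in the tray first. I then fitted the notched cover with its notch round the stem and pressed corners 2, 3, 1 and 0 until each bottomed at about 58 mm, with 27–36 N measured. I handed the job in just after 24 s, and `sign_off` gives no verdict.

**Last checks**
- The four press spots read 57.5–57.7 mm (58 expected), and the block top read 85.5 mm (86 expected).
- The cover's yaw was 10.3°, against the clock's 10.4°.
- The opener lay flat inside the tray.
- The plain cover had not been moved, and nothing else on the bench was handled.
- The arm was clear at about 0.2 m, with force readings under 1 N.

**Disagreements**
- The opener lay about 7° off the clock's x, not roughly along its y as the text says. I grasped it as measured.
- The two views of the clock's centre differed by about 2 mm, and the last block-centre reading was off by about 3 mm. That is close to the calibration's 2 mm, and the cover seated without trouble.
- I saw force only at the end of each move, so the clip snaps themselves are inferred from the final heights and the bottoming force.

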